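# Pull the widest socket off its spring-ball stud

## Task

The next repair needs the widest of the three steel sockets on the wooden socket board. Pull it up off its stud, whose spring balls hold it, and stand it upright, mouth up as it is now, on the floor of the shallow metal tray. Leave the other two sockets on their studs.

Things in the scene. Friction and masses are not known exactly. Their poses are not given: they have to be found in the camera images.
- wide_center (a point): Centre (half-way up, on the axis) of the widest socket: a plain steel cylinder 40 mm across and 60 mm tall, 0.2 to 0.3 kg, axis (its z) upright, hexagonal mouth up. Its drive hole, underneath, is pushed down over a stud of the board. The three sockets start in any order along the board.
- middle_center (a point): Centre of the middle socket: same steel, 32 mm across, 60 mm tall. It stays on its stud.
- narrow_center (a point): Centre of the narrow socket: same steel, 26 mm across, 60 mm tall. It stays on its stud.
- board: Wooden socket board, fixed: 70 mm along its x, 230 mm along its y, 20 mm thick; origin at the centre of its underside, on the bench top, z up. Three 12 mm square studs stand in a row at y = -75, 0, 75 mm, 26 mm above its top, so a seated socket spans 20 to 80 mm above the bench. Spring balls in the stud hold it: pull straight up with about 12 N, weight included; clear after 30 mm.
- tray: Shallow open aluminium tray, fixed to the bench: outside 130 mm along its x, 160 mm along its y, 22 mm high, walls and floor 3 mm thick, empty; origin at the centre of its underside, on the bench top, z up. A socket standing in it has its centre 33 mm above the bench.
Mind the look-alikes: they are no part of the job. What is shaped like the part that bears wide_center but orange, pink or purple is not meant.

How it is judged:
By the outcome, as a careful person would: the job done as asked, in the order asked, and still so for the second after the job is handed in, with the robot touching nothing.
It also fails if it takes over 48 s, if anything falls off the work surface, if the arm or the gripper's body presses on something with over 40 N, if the wrist force passes 120 N, or if a joint passes its speed limit or range.

## Robot

A 6-joint arm with a two-finger parallel gripper is mounted at the origin on the work surface. World frame = base frame: x ahead of the robot, y to its left, z up, the work surface at z = 0. Lengths are in mm, angles in rad, forces in N, time in s.
With the tool pointing down it reaches from about 375 to 900 mm from the base axis. Payload 3.1 kg.
Tool frame: the origin (TCP) lies between the finger pads; the fingertips stand 25 mm ahead of it and the grasp point (between the pads) lies 6 mm ahead of it; z points along the fingers, y is the direction in which the jaws open and shut (so a half turn about z gives the same grasp; the last joint's range is limited). The gripper opens to 87 mm and grips with 3 to 60 N. Pads are 19 mm wide; open, the fingers measure 117 mm over their backs; the gripper's body (75 mm by 190 mm) begins 51 mm behind the grasp point.
Start: joints at [1.042, 0.527, 1.433, -0, 1.181, -0.178], TCP at [214.739, 586.927, 247.548] pointing down, gripper open.
Joint ranges: [-3.08, 3.08], [-0.75, 2.2], [0.22, 2.44], [-1.43, 4.57], [0, 2.65], [-2.85, 2.85]. Speed limits (rad/s): [2.79, 2.79, 3.14, 3.14, 3.14, 3.14].

## Interface

Orientations are given as a unit quaternion [w, x, y, z].
In Python, from plant import readout, viewer, ctrl, finder gives the robot as it stands.
- The arm moves only by the shell command python3 -m pendant 'ROWS' [FORCE]. ROWS is a JSON object of lists of equal length, an entry for each row: "translation": the shift along the tool's x, y, z each as a share of 0.2 m, from -1 to 1, a list of three; "twist": the turn, a rotation vector about the tool's x, y, z each as a share of 90 degrees, from -1 to 1, a list of three; "jaw": the opening, from 0 (shut) to 1 (fully open). A call has 1 to 8 rows; each row shifts and turns the pose as measured when the row begins, along the tool's axes as they then stand; what a row does not reach is not made up. A row lasts 1/12 s, in which the tool goes at most 41.7 mm and 7.16 degrees, less where a joint would pass 70% of its speed; a pose out of reach is approached as far as the arm can. A call with a number of a shift or a turn outside -1 to 1 is refused whole. A call with a gripper value outside its range is refused whole. The fingers move at their own pace and stop on an object; FORCE is the grip in N (left out, the last holds). Time passes only in rows, so rows that do not move let the fingers close. It gives the time, the measured TCP pose, the force and the opening at its end, in the units of the state.
- readout.sense(): the state, without advancing time (a new reading comes with each control period).
- viewer.grab_frame(name): name is "scene" or "top"; returns (picture, depth): 400x640x3 uint8, red, green, blue; 400x640 float32, mm along the optical axis (not along the pixel's ray), 0 where there is no reading.
- viewer.calibration(name): a dict with "fx", "fy", "cx", "cy" (pixels), "dist_coeffs" ([k1, k2, p1, p2, k3] as OpenCV has them; the pictures are not rectified), "pose" (4x4, takes a point from camera to world coordinates). Camera axes: x right, y down, z forward; pixel columns grow to the right and rows downward; lengths in mm; the calibration is good to about 2 mm. A picture is of the moment at which its call begins. calibration takes no time and is no camera call.
- ctrl.close_job(): hands the job in, once; it reports no verdict.
Trained networks look in the newest picture that a camera, given by its name, has taken for a name from the list of things; names that differ only in an ending like _2 or _b are one class to them, and where a whole thing is asked for, a point or a joint stands for the part that bears it (a point fixed in the world has none). Each returns a list of dicts, best first, with "score" (0 to 1); they miss things now and then, are a little off and sometimes report something else, mostly with a low value. They report only what shows in the picture. A call takes as long as a camera call. They do not tell look-alikes from the thing itself.
- finder.search_frame(camera, label): "extent" ([left, top, right, bottom] in pixels, round what is visible of it).
- finder.outline_of(camera, label): "region" (400x640 bool, what is visible of it) and "extent" ([left, top, right, bottom] in pixels, round what is visible of it).
- finder.mark_of(camera, label): "point" ([column, row] in pixels: a listed point, or the origin of a listed thing).
The state is a dict: "time_s": time; "q": joint angles; "joint_vel": joint speeds; "tau": joint torques, N m; "eef_pos": TCP position; "tcp_rot": TCP orientation; "wrist_force": force on the tool from outside, world axes, zero at the start; "moment": the same for the moment, N m; "width": finger opening in mm.
Only numpy, scipy, OpenCV 4.12 (cv2) and the standard library are available. Lean on these libraries where they do the work, as an engineer would, in place of code of your own. Each camera call takes 0.05 s, during which the arm holds its last target.

## Working session

There is one attempt and no reset: what is moved stays moved. The work goes in short steps, Python scripts to look and compute and a shell command to move; the robot and the scene stay as the last step left them, time stands still between calls to the robot, and variables do not carry over. Pictures are saved under pics/ and viewed, and the job is handed in when it is done.

```bash
mkdir -p pics; ls
cat > h.py <<'E'
import numpy as np, cv2
from plant import readout, viewer, ctrl, finder
def save(n,name):
    p,d=viewer.grab_frame(n); cv2.imwrite('pics/'+name+'.png',p[:,:,::-1]); return p,d
def ray(n,uv):
    c=viewer.calibration(n); K=np.array([[c['fx'],0,c['cx']],[0,c['fy'],c['cy']],[0,0,1]])
    q=cv2.undistortPoints(np.array([[uv]],float),K,np.array(c['dist_coeffs'],float))[0,0]
    T=np.array(c['pose']); return T[:3,3],T[:3,:3]@np.array([q[0],q[1],1])
def atz(n,uv,z):
    o,r=ray(n,uv); return o+r*(z-o[2])/r[2]
def atd(n,uv,d):
    o,r=ray(n,uv); return o+r*d
def cloud(n,d):
    c=viewer.calibration(n); K=np.array([[c['fx'],0,c['cx']],[0,c['fy'],c['cy']],[0,0,1]])
    v,u=np.mgrid[:400,:640]; uv=np.stack([u.ravel(),v.ravel()],-1).astype(float)[:,None]
    q=cv2.undistortPoints(uv,K,np.array(c['dist_coeffs'],float))[:,0]
    P=np.c_[q,np.ones(len(q))]*d.ravel()[:,None]; T=np.array(c['pose'])
    return (P@T[:3,:3].T+T[:3,3]).reshape(400,640,3)
E
python3 - <<'E'
from h import *
for n in ('top','scene'):
    p,d=save(n,n+'0'); np.save(n+'0.npy',d)
    for l in ('wide_center','middle_center','narrow_center','board','tray'):
        print(n,l,[(np.round(r['extent']),round(r['score'],2)) for r in finder.search_frame(n,l)][:4],[(np.round(r['point'],1),round(r['score'],2)) for r in finder.mark_of(n,l)][:4])
print(readout.sense())
E
```

```text
pics
top wide_center [(array([348., 144., 367., 168.]), 0.97), (array([385., 147., 409., 175.]), 0.94), (array([368., 191., 392., 216.]), 0.9), (array([364., 251., 390., 274.]), 0.79)] [(array([377. , 206.1]), 0.82), (array([353.4, 158.4]), 0.76), (array([397.1, 161.5]), 0.69), (array([378.7, 261.1]), 0.66)]
top middle_center [(array([439., 206., 466., 224.]), 0.63), (array([405., 204., 425., 219.]), 0.22)] [(array([450.2, 215.3]), 0.85)]
top narrow_center [(array([408., 204., 428., 219.]), 0.52)] [(array([415.6, 213.7]), 0.47)]
top board [(array([365., 191., 392., 216.]), 0.42)] [(array([407.2, 210.4]), 0.75)]
top tray [(array([177., 185., 264., 255.]), 0.84)] []
scene wide_center [(array([215., 207., 240., 244.]), 0.97), (array([277., 148., 298., 184.]), 0.95), (array([256., 221., 278., 254.]), 0.88), (array([254., 174., 275., 207.]), 0.55)] [(array([224.6, 225. ]), 0.69), (array([266.4, 237.3]), 0.62), (array([265.4, 191.2]), 0.56)]
scene middle_center [(array([194., 158., 219., 188.]), 0.95)] [(array([205.1, 171.6]), 0.57)]
scene narrow_center [(array([226., 167., 244., 196.]), 0
[... 202 characters left out ...]
0.83)]
{'time_s': 1.1, 'q': array([ 1.04151607e+00,  5.27501105e-01,  1.43273889e+00, -1.50237399e-06,
        1.18142412e+00, -1.78475318e-01]), 'joint_vel': array([ 7.99355847e-04,  3.97616001e-04, -1.61019439e-03,  4.58730352e-04,
       -5.63503763e-04,  6.13155963e-06]), 'tau': array([-2.44214443e-04, -4.40026188e+01, -1.76986742e+01,  6.33436139e-02,
        5.03506162e-02,  1.62405556e-08]), 'eef_pos': array([214.71634318, 586.90691785, 247.53530962]), 'tcp_rot': array([-1.17300929e-05,  1.74504163e-01,  9.84656435e-01, -3.37573392e-05]), 'wrist_force': array([-0.00807131, -0.89594675,  0.37486937]), 'moment': array([-0.00097072,  0.04369363, -0.02974537]), 'width': 86.81211780875644}
```

View pics/top0.png

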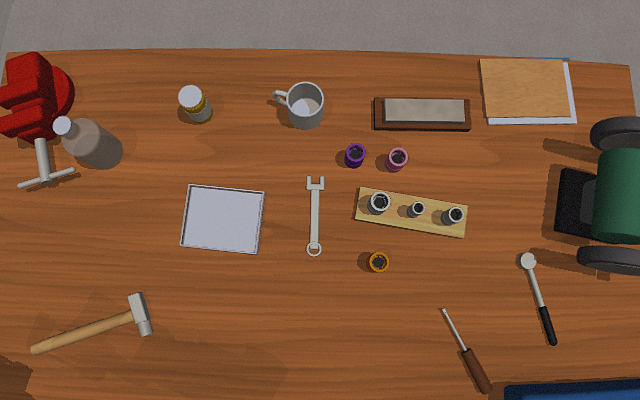

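View pics/scene0.png

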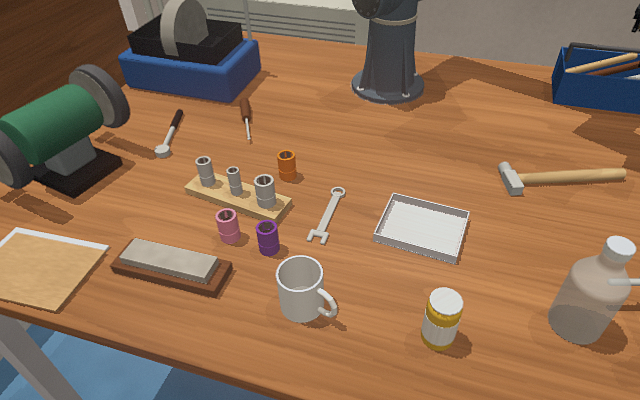

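The steel widest socket is at top (378,203) and scene (264,190). Orange, pink and purple sockets are decoys. The tray is at top (222,219). Next I measure them.

```bash
python3 - <<'E'
from h import *
D={n:np.load(n+'0.npy') for n in('top','scene')}
C={n:cloud(n,D[n]) for n in D}
P=C['top']
print('bench z', P[300,250],P[240,340])
def circ(X):
    # min enclosing via cv2
    return cv2.minEnclosingCircle(X.astype(np.float32))
for n,box in {'wide':(362,186,396,222),'mid':(438,200,468,228),'nar':(403,198,429,220)}.items():
    Q=P[box[1]:box[3],box[0]:box[2]].reshape(-1,3)
    t=Q[(Q[:,2]>72)&(Q[:,2]<95)]
    print(n,len(t),t.mean(0),circ(t[:,:2]))
for l,box,lo,hi in (('board',(345,180,475,245),12,28),):
    Q=P[box[1]:box[3],box[0]:box[2]].reshape(-1,3); t=Q[(Q[:,2]>lo)&(Q[:,2]<hi)]
    print(l,cv2.minAreaRect(t[:,:2].astype(np.float32)))
Q=P[175:265,170:275].reshape(-1,3); t=Q[(Q[:,2]>14)&(Q[:,2]<30)]
print('tray',cv2.minAreaRect(t[:,:2].astype(np.float32)),len(t)); print('floor',P[219,222])
r=finder.outline_of('scene','tray') # scene latest
S=C['scene']
for n,box in {'wide':(250,170,280,212),'mid':(190,152,222,190),'nar':(222,162,248,198)}.items():
    Q=S[box[1]:box[3],box[0]:box[2]].reshape(-1,3)
    t=Q[(Q[:,2]>74)&(Q[:,2]<90)]
    print('scene',n,len(t),t.mean(0),circ(t[:,:2]))
m=r[0]['region']; t=S[m]; t=t[(t[:,2]>12)&(t[:,2]<32)]; print('scene tray',cv2.minAreaRect(t[:,:2].astype(np.float32)))
Q=S[170:222,180:296].reshape(-1,3); t=Q[(Q[:,2]>14)&(Q[:,2]<26)]; print('scene board',cv2.minAreaRect(t[:,:2].astype(np.float32)))
# ring pixel fits at z=80
for nm,uv in (('w',(379,202)),('n',(417.5,209)),('m',(455,214))): print(nm,atz('top',uv,80))
for nm,uv in (('pur',(355,154)),('pink',(397.5,158)),('or',(378.5,261))): print(nm,atz('top',uv,60))
E
python3 - <<'E'
import cv2
p=cv2.imread('pics/top0.png')[180:245,340:480]; cv2.imwrite('pics/c.png',cv2.resize(p,None,fx=5.5,fy=5.5,interpolation=cv2.INTER_CUBIC))
E
```

```text
bench z [391.93395766 127.86038106  -1.79268596] [518.75497933 -54.77848507  -3.14600678]
wide 185 [ 589.08073684 -126.91343958   78.82248779] ((589.2606201171875, -127.10701751708984), 20.01603889465332)
mid 128 [ 565.22168112 -274.42344939   78.35401066] ((565.3631591796875, -275.25726318359375), 16.43259048461914)
nar 88 [ 577.29541649 -201.83551877   77.97807422] ((577.69287109375, -202.05752563476562), 13.077284812927246)
board ((577.5850219726562, -200.6046142578125), (229.49185180664062, 71.37652587890625), 81.01629638671875)
tray ((556.8272705078125, 191.05865478515625), (161.69760131835938, 131.27601623535156), 85.3441390991211) 505
floor [557.15326144 192.64392183   1.99056417]
scene wide 160 [ 594.70275802 -125.54254789   78.09563137] ((592.974365234375, -127.10667419433594), 21.457048416137695)
scene mid 103 [ 571.23904004 -273.81774296   77.84632928] ((570.556884765625, -273.3514099121094), 17.864927291870117)
scene nar 74 [ 582.43965473 -199.10952466   77.72010286] ((582.1836547851562, -200.84140014648438), 14.494434356689453)
scene tray ((560.1011962890625, 190.84298706054688), (159.33895874023438, 134.9575653076172), 84.97921752929688)
scene board ((541.4239501953125, -193.91485595703125), (233.6417694091797, 155.25416564941406), 81.30077362060547)
w [ 586.84229467 -124.88003043   80.        ]
n [ 574.5682657  -199.81471706   80.        ]
m [ 566.08978079 -273.57584622   80.        ]
pur [687.00931373 -79.7337985   60.        ]
pink [ 680.69783038 -165.63458897   60.        ]
or [ 474.24579153 -126.48720348   60.        ]
```

View pics/c.png

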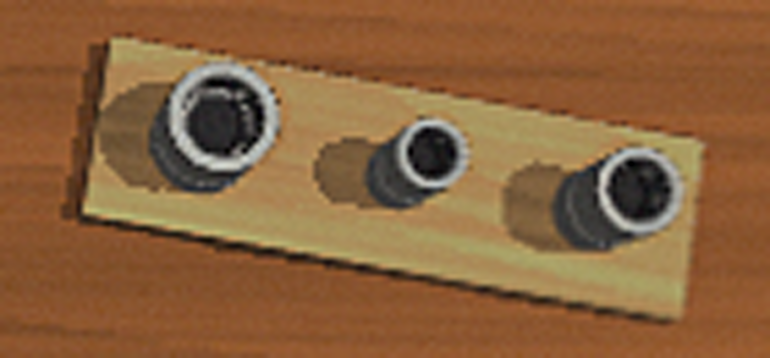

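```bash
python3 -m pendant '{"translation":[[-0.12,-0.108,0],[-0.12,-0.108,0],[-0.12,-0.108,0],[-0.12,-0.108,0],[-0.12,-0.108,0],[-0.12,-0.108,0],[-0.12,-0.108,0],[-0.12,-0.108,0]],"twist":[[0,0,0],[0,0,0],[0,0,0],[0,0,0],[0,0,0],[0,0,0],[0,0,0],[0,0,0]],"jaw":[1,1,1,1,1,1,1,1]}' 25
python3 -m pendant '{"translation":[[-0.12,-0.108,0],[-0.12,-0.108,0],[-0.12,-0.108,0],[-0.12,-0.108,0],[-0.12,-0.108,0],[-0.12,-0.108,0],[-0.12,-0.108,0],[-0.12,-0.108,0]],"twist":[[0,0,0],[0,0,0],[0,0,0],[0,0,0],[0,0,0],[0,0,0],[0,0,0],[0,0,0]],"jaw":[1,1,1,1,1,1,1,1]}'
```

```text
time_s: 1.82
eef_pos: [338.1, 357.3, 247.2]
tcp_rot: [0.001, 0.168, 0.986, 0.004]
wrist_force: [0.6, 0.5, -0.0]
width: 87.0
time_s: 2.48
eef_pos: [467.2, 118.9, 248.1]
tcp_rot: [0.004, 0.168, 0.986, 0.006]
wrist_force: [0.9, 0.8, -1.3]
width: 86.9
```

```bash
python3 -m pendant '{"translation":[[-0.12,-0.118,0],[-0.12,-0.118,0],[-0.12,-0.118,0],[-0.12,-0.118,0],[-0.12,-0.118,0],[-0.12,-0.118,0],[-0.12,-0.118,0],[-0.12,-0.118,0]],"twist":[[0,0,0],[0,0,0],[0,0,0],[0,0,0],[0,0,0],[0,0,0],[0,0,0],[0,0,0]],"jaw":[1,1,1,1,1,1,1,1]}' 25
python3 -m pendant '{"translation":[[0,0,0],[0,0,0],[0,0,0],[0,0,0],[0,0,0],[0,0,0],[0,0,0],[0,0,0]],"twist":[[0,0,0.078],[0,0,0.078],[0,0,0.078],[0,0,0.078],[0,0,0.078],[0,0,0.078],[0,0,0.078],[0,0,0.078]],"jaw":[1,1,1,1,1,1,1,1]}'
cat >> h.py <<'E'
from scipy.spatial.transform import Rotation as Ro
def go(target, yang):
    """target TCP world, desired tool y direction angle deg; prints tool-frame shares"""
    s=readout.sense(); q=s['tcp_rot']; R=Ro.from_quat([q[1],q[2],q[3],q[0]])
    a=np.radians(yang); y=np.array([np.cos(a),np.sin(a),0]); z=np.array([0,0,-1.]); x=np.cross(y,z)
    G=Ro.from_matrix(np.c_[x,y,z])
    tw=(R.inv()*G).as_rotvec()/(np.pi/2)
    tr=R.inv().apply(np.array(target)-s['eef_pos'])/200
    print('trans',tr.round(4),'twist',tw.round(4),'pos',s['eef_pos'].round(1),'F',s['wrist_force'].round(1),'w',round(s['width'],1),'t',s['time_s'],'q6',s['q'][5].round(2))
E
python3 - <<'E'
from h import *
go((590,-127,150),-9.2)
E
```

```text
time_s: 3.15
eef_pos: [590.6, -136.6, 248.7]
tcp_rot: [0.006, 0.169, 0.986, 0.006]
wrist_force: [0.7, 0.5, -0.1]
width: 87.2
time_s: 3.82
eef_pos: [595.5, -149.1, 248.1]
tcp_rot: [0.006, 0.622, 0.783, 0.008]
wrist_force: [0.9, -0.3, -0.3]
width: 87.2
trans [ 0.1137 -0.0121  0.4906] twist [ 0.0127 -0.0026  0.2469] pos [ 595.5 -149.1  248.1] F [ 0.9 -0.3 -0.3] w 87.2 t 3.8167 q6 -0.67
```

```bash
python3 -m pendant '{"translation":[[0,0,0],[0,0,0],[0,0,0],[0,0,0],[0,0,0]],"twist":[[0.003,0,0.062],[0.003,0,0.062],[0.003,0,0.062],[0.003,0,0.062],[0,0,0]],"jaw":[1,1,1,1,1]}'
python3 - <<'E'
from h import *
go((590,-127,150),-9.2)
E
```

```text
time_s: 4.23
eef_pos: [595.5, -149.2, 248.2]
tcp_rot: [-0.002, 0.77, 0.638, 0.001]
wrist_force: [0.4, -0.6, -0.3]
width: 87.4
trans [ 0.102  -0.047   0.4915] twist [-0.0004 -0.0027 -0.016 ] pos [ 595.5 -149.2  248.2] F [ 0.4 -0.6 -0.3] w 87.4 t 4.2333 q6 -0.25
```

```bash
python3 -m pendant '{"translation":[[0.05,-0.023,0],[0.05,-0.023,0],[0,0,0.08],[0,0,0.1],[0,0,0.1],[0,0,0.1],[0,0,0.08],[0,0,0]],"twist":[[0,0,-0.016],[0,0,0],[0,0,0],[0,0,0],[0,0,0],[0,0,0],[0,0,0],[0,0,0]],"jaw":[1,1,1,1,1,1,1,1]}'
python3 - <<'E'
from h import *
save('scene','s1');p,d=save('top','t1'); go((590,-127,64),-9.2)
cv2.imwrite('pics/t1c.png',cv2.resize(p[130:290,300:500,::-1],None,fx=4,fy=3.7,interpolation=cv2.INTER_CUBIC))
q=cv2.imread('pics/s1.png'); cv2.imwrite('pics/s1c.png',cv2.resize(q[90:270,150:350],None,fx=4,fy=3.3))
E
```

```text
time_s: 4.9
eef_pos: [588.8, -119.2, 156.1]
tcp_rot: [-0.0, 0.754, 0.657, 0.003]
wrist_force: [-0.4, 0.4, 0.5]
width: 86.8
trans [-0.0369 -0.002   0.4738] twist [ 0.0058 -0.0026  0.0142] pos [ 590.5 -120.   158.8] F [ 0.2 -0.9  0.7] w 87.2 t 5.0 q6 -0.25
```

View pics/t1c.png

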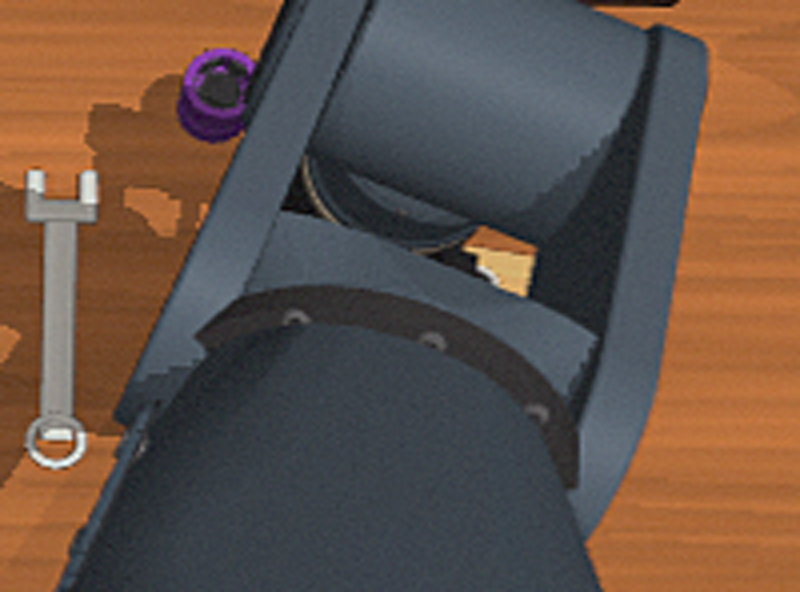

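View pics/s1c.png

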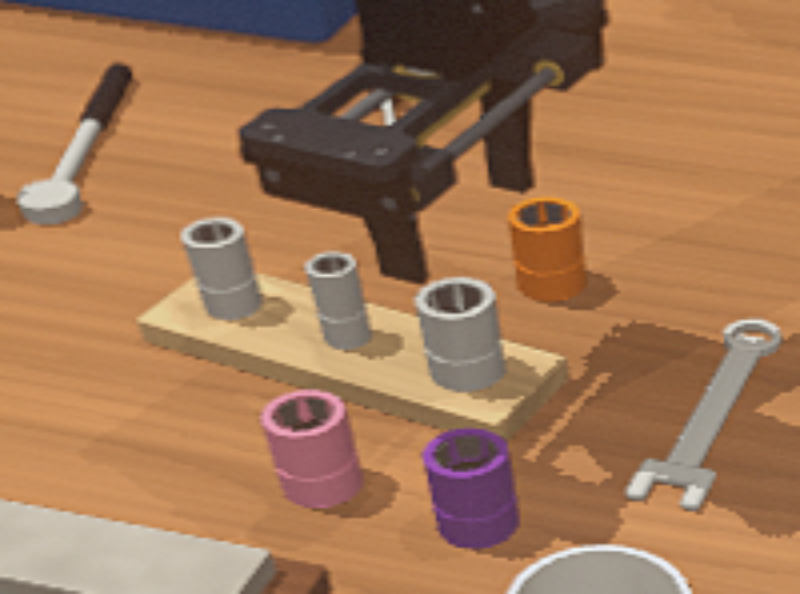

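The gripper is above the wide socket, jaws across the board. I correct the lateral error, then descend.

```bash
python3 -m pendant '{"translation":[[-0.035,-0.002,0],[0,0,0.05],[0,0,0.05],[0,0,0]],"twist":[[0.003,0,0.014],[0,0,0],[0,0,0],[0,0,0]],"jaw":[1,1,1,1]}'
python3 - <<'E'
from h import *
go((590,-127,64),-9.2)
E
```

```text
time_s: 5.33
eef_pos: [592.1, -128.0, 142.2]
tcp_rot: [0.005, 0.761, 0.648, 0.005]
wrist_force: [-0.5, 0.6, -0.2]
width: 87.0
trans [ 0.0024 -0.0164  0.3909] twist [ 0.0086 -0.0011  0.0003] pos [ 592.1 -128.   142.2] F [-0.5  0.6 -0.2] w 87.0 t 5.3333 q6 -0.24
```

```bash
python3 -m pendant '{"translation":[[0,-0.012,0.07],[0,0,0.07],[0,0,0.07],[0,0,0.07],[0,0,0.05],[0,0,0.04],[0,0,0]],"twist":[[0.008,0,0],[0,0,0],[0,0,0],[0,0,0],[0,0,0],[0,0,0],[0,0,0]],"jaw":[1,1,1,1,1,1,1]}'
python3 - <<'E'
from h import *
go((590,-127,64),-9.2); save('scene','s2')
q=cv2.imread('pics/s2.png'); cv2.imwrite('pics/s2c.png',cv2.resize(q[90:270,150:350],None,fx=4,fy=3.3))
E
```

```text
time_s: 5.92
eef_pos: [590.0, -128.3, 61.8]
tcp_rot: [-0.001, 0.762, 0.648, 0.0]
wrist_force: [-0.0, 0.1, -0.6]
width: 87.1
trans [ 0.0064 -0.0008 -0.011 ] twist [-0.0003 -0.0009 -0.0002] pos [ 590.  -128.3   61.8] F [-0.   0.1 -0.6] w 87.1 t 5.9167 q6 -0.24
```

View pics/s2c.png

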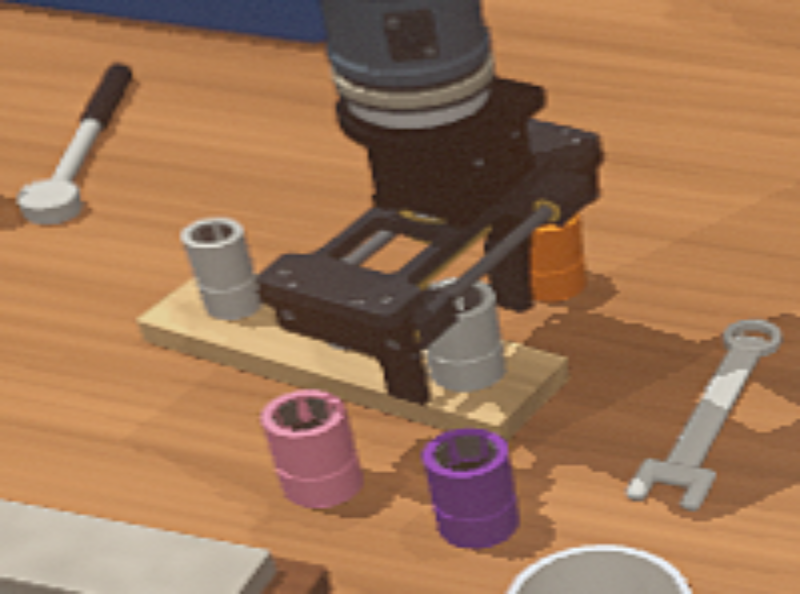

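Run:
```python
from h import *
c=viewer.calibration('scene'); T=np.linalg.inv(np.array(c['pose'])); K=np.array([[c['fx'],0,c['cx']],[0,c['fy'],c['cy']],[0,0,1]])
def pr(X):
    return cv2.projectPoints(np.array([X],float),cv2.Rodrigues(T[:3,:3])[0],T[:3,3],K,np.array(c['dist_coeffs']))[0][0,0]
img=cv2.imread('pics/s2.png'); big=cv2.resize(img[150:230,220:320],None,fx=7,fy=7,interpolation=cv2.INTER_CUBIC)
def dot(X,col):
    u=pr(X); cv2.circle(big,(int((u[0]-220+.5)*7),int((u[1]-150+.5)*7)),3,col,-1)
a=np.radians(-9.2); ex=np.array([np.cos(a),np.sin(a),0]); ey=np.array([-np.sin(a),np.cos(a),0])
g=np.array([590,-128.3,37.])
for dx in(43.5,58.5):
  for dy in(-9.5,9.5): dot(g+ex*dx+ey*dy,(0,255,0)); 
w=np.array([590,-127,80.])
for t in np.linspace(0,2*np.pi,40): dot(w+20*np.array([np.cos(t),np.sin(t),0]),(0,0,255)); dot(w-[0,0,60]+20*np.array([np.cos(t),np.sin(t),0]),(255,0,255))
cv2.imwrite('pics/ov.png',big)
```

```text
(no output)
```

View pics/ov.png

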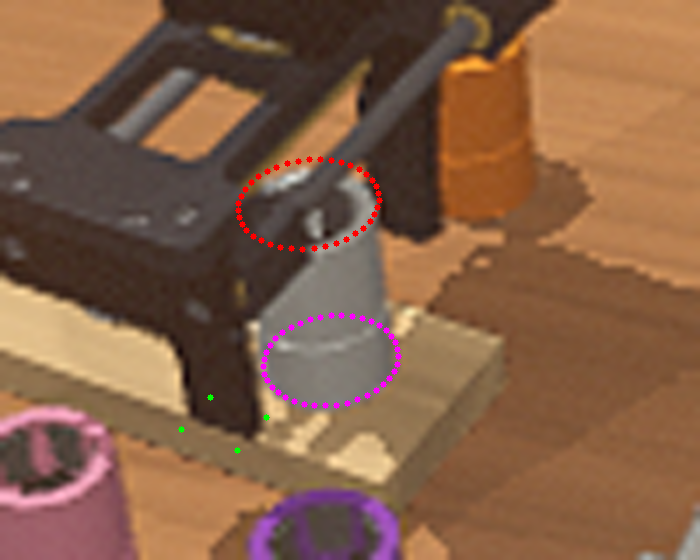

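The overlay matches: the socket is centred between the fingers. Closing now.

```bash
python3 -m pendant '{"translation":[[0,0,0],[0,0,0],[0,0,0],[0,0,0],[0,0,0],[0,0,0],[0,0,0],[0,0,0]],"twist":[[0,0,0],[0,0,0],[0,0,0],[0,0,0],[0,0,0],[0,0,0],[0,0,0],[0,0,0]],"jaw":[0,0,0,0,0,0,0,0]}' 45
python3 - <<'E'
from h import *
go((590,-127,110),-9.2)
E
```

```text
time_s: 6.63
eef_pos: [592.5, -129.2, 66.0]
tcp_rot: [0.003, 0.762, 0.648, 0.002]
wrist_force: [-1.6, -0.2, -0.1]
width: 41.7
trans [ 0.0089 -0.0128 -0.22  ] twist [0.0044 0.0003 0.    ] pos [ 592.5 -129.2   66. ] F [-1.6 -0.2 -0.1] w 41.7 t 6.6333 q6 -0.24
```

```bash
python3 -m pendant '{"translation":[[0,0,0],[0,0,0],[0,0,-0.02],[0,0,-0.03],[0,0,-0.03],[0,0,-0.03]],"twist":[[0,0,0],[0,0,0],[0,0,0],[0,0,0],[0,0,0],[0,0,0]],"jaw":[0,0,0,0,0,0]}' 45
python3 -m pendant '{"translation":[[0,0,-0.04],[0,0,-0.04],[0,0,-0.04],[0,0,-0.04],[0,0,-0.06],[0,0,-0.06],[0,0,-0.06],[0,0,0]],"twist":[[0,0,0],[0,0,0],[0,0,0],[0,0,0],[0,0,0],[0,0,0],[0,0,0],[0,0,0]],"jaw":[0,0,0,0,0,0,0,0]}'
python3 - <<'E'
from h import *
go((590,-127,150),-9.2); save('scene','s3')
q=cv2.imread('pics/s3.png'); cv2.imwrite('pics/s3c.png',cv2.resize(q[90:270,150:350],None,fx=4,fy=3.3))
E
```

```text
time_s: 7.13
eef_pos: [589.9, -128.2, 85.0]
tcp_rot: [-0.001, 0.762, 0.648, 0.0]
wrist_force: [0.4, -0.6, -2.4]
width: 38.6
time_s: 7.8
eef_pos: [591.0, -128.7, 165.5]
tcp_rot: [0.003, 0.762, 0.648, 0.002]
wrist_force: [0.5, -0.7, -1.6]
width: 38.6
trans [ 0.0074 -0.007   0.0774] twist [0.0042 0.0002 0.    ] pos [ 591.  -128.7  165.5] F [ 0.5 -0.7 -1.6] w 38.6 t 7.8 q6 -0.24
```

View pics/s3c.png

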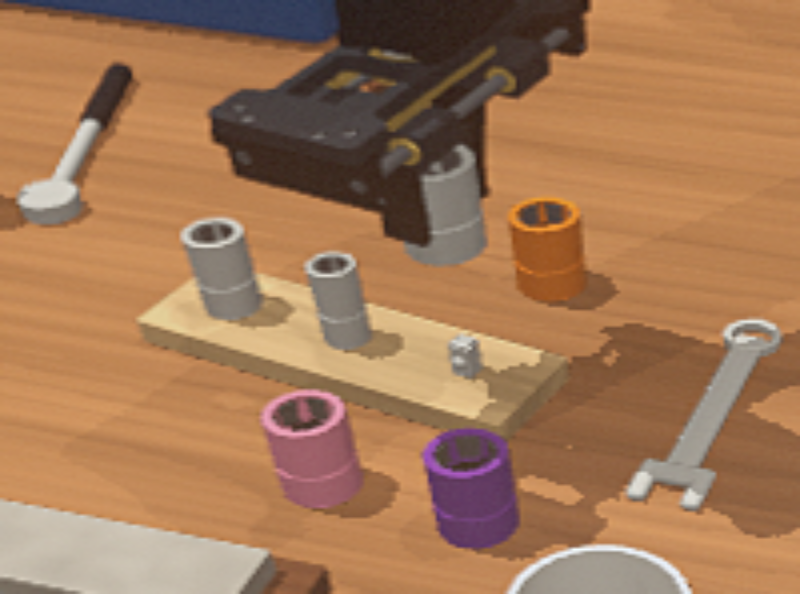

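The socket is off its stud and hangs upright. The other two are still seated. Now I carry it to the tray.

```bash
python3 -m pendant '{"translation":[[0.05,-0.013,0],[0.09,-0.025,0],[0.11,-0.03,0],[0.11,-0.03,0],[0.11,-0.03,0],[0.11,-0.03,0],[0.11,-0.03,0],[0.11,-0.03,0]],"twist":[[0.004,0,0],[0,0,0],[0,0,0],[0,0,0],[0,0,0],[0,0,0],[0,0,0],[0,0,0]],"jaw":[0,0,0,0,0,0,0,0]}'
python3 -m pendant '{"translation":[[0.11,-0.03,0],[0.11,-0.03,0],[0.11,-0.03,0],[0.11,-0.03,0],[0.09,-0.025,0],[0.06,-0.02,0],[0.04,-0.01,0],[0,0,0]],"twist":[[0,0,0],[0,0,0],[0,0,0],[0,0,0],[0,0,0],[0,0,0],[0,0,0],[0,0,0]],"jaw":[0,0,0,0,0,0,0,0]}'
python3 - <<'E'
from h import *
go((558,191,100),-9.2)
E
```

```text
time_s: 8.52
eef_pos: [569.2, 42.5, 160.3]
tcp_rot: [-0.004, 0.765, 0.645, -0.004]
wrist_force: [0.9, -0.3, -2.7]
width: 38.5
time_s: 9.18
eef_pos: [544.5, 189.3, 154.0]
tcp_rot: [-0.011, 0.762, 0.647, -0.01]
wrist_force: [-0.2, 0.3, -3.2]
width: 38.6
trans [0.0197 0.0736 0.2677] twist [-0.0197  0.0007 -0.0017] pos [544.5 189.3 154. ] F [-0.2  0.3 -3.2] w 38.6 t 9.1833 q6 0.29
```

```bash
python3 -m pendant '{"translation":[[0.01,0.035,0],[0.01,0.035,0],[0,0,0.05],[0,0,0.05],[0,0,0]],"twist":[[-0.018,0,0],[0,0,0],[0,0,0],[0,0,0],[0,0,0]],"jaw":[0,0,0,0,0]}'
python3 - <<'E'
from h import *
go((558,191,50),-9.2); p,d=save('scene','s4'); np.save('s4.npy',d)
go((558,191,50),-9.2)
q=cv2.imread('pics/s4.png'); cv2.imwrite('pics/s4c.png',cv2.resize(q[130:280,340:500],None,fx=5,fy=4))
E
```

```text
time_s: 9.6
eef_pos: [558.4, 189.8, 130.6]
tcp_rot: [-0.001, 0.762, 0.647, -0.003]
wrist_force: [0.1, -0.5, -2.0]
width: 38.5
trans [ 6.80e-03 -4.00e-04  4.03e-01] twist [-0.0038  0.0021 -0.0015] pos [558.4 189.8 130.6] F [ 0.1 -0.5 -2. ] w 38.5 t 9.6 q6 0.3
trans [ 7.200e-03 -3.000e-04  4.052e-01] twist [-0.0039  0.0022 -0.0015] pos [558.4 189.8 131. ] F [ 0.7  0.1 -1.9] w 38.6 t 9.65 q6 0.3
```

View pics/s4c.png

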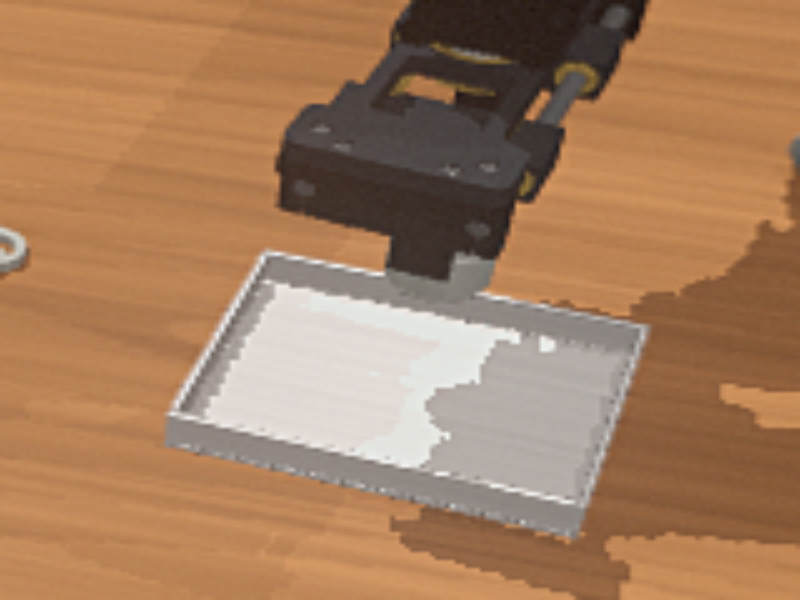

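Run:
```python
from h import *
c=viewer.calibration('scene'); T=np.linalg.inv(np.array(c['pose'])); K=np.array([[c['fx'],0,c['cx']],[0,c['fy'],c['cy']],[0,0,1]])
img=cv2.imread('pics/s4.png'); big=cv2.resize(img[160:220,400:460],None,fx=10,fy=10,interpolation=cv2.INTER_CUBIC)
for h,col in((36,(255,0,0)),(43,(0,255,0)),(50,(0,0,255))):
  for t in np.linspace(0,2*np.pi,60):
    X=np.array([558.4+20*np.cos(t),189.8+20*np.sin(t),130.8-h])
    u=cv2.projectPoints(X[None],cv2.Rodrigues(T[:3,:3])[0],T[:3,3],K,np.array(c['dist_coeffs']))[0][0,0]
    cv2.circle(big,(int((u[0]-400+.5)*10),int((u[1]-160+.5)*10)),2,col,-1)
cv2.imwrite('pics/ov2.png',big)
```

```text
(no output)
```

View pics/ov2.png

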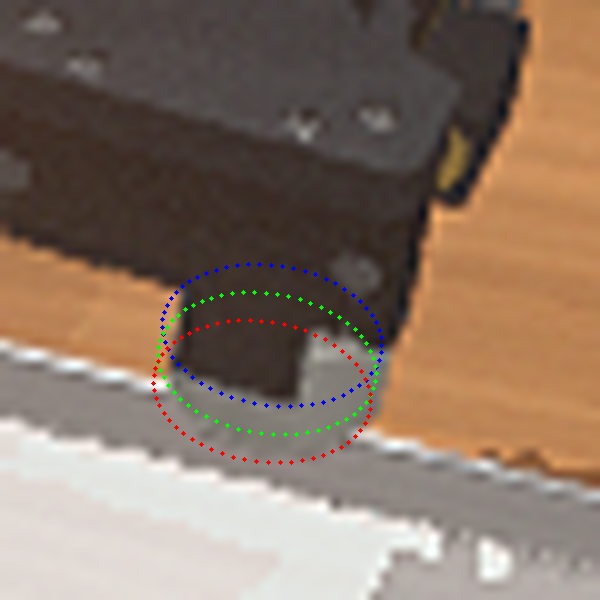

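No large slip: the lower rim is about 43–48 mm below the TCP. So floor contact should come at TCP z ≈ 46–51. I go down to ~60, then creep.

```bash
python3 -m pendant '{"translation":[[0.006,0,0.06],[0,0,0.07],[0,0,0.07],[0,0,0.06],[0,0,0.04],[0,0,0.03],[0,0,0]],"twist":[[-0.004,0.002,0],[0,0,0],[0,0,0],[0,0,0],[0,0,0],[0,0,0],[0,0,0]],"jaw":[0,0,0,0,0,0,0]}'
python3 - <<'E'
from h import *
go((558,191,48),-9.2)
E
```

```text
time_s: 10.23
eef_pos: [559.5, 187.7, 61.6]
tcp_rot: [-0.0, 0.764, 0.645, -0.001]
wrist_force: [-1.0, -0.7, -1.8]
width: 38.7
trans [ 0.0152 -0.01    0.0678] twist [-0.0007  0.0004 -0.0048] pos [559.5 187.7  61.6] F [-1.  -0.7 -1.8] w 38.7 t 10.2333 q6 0.3
```

```bash
python3 -m pendant '{"translation":[[0,0,0.02],[0,0,0.01],[0,0,0.01],[0,0,0]],"twist":[[0,0,0],[0,0,0],[0,0,0],[0,0,0]],"jaw":[0,0,0,0]}'
python3 -m pendant '{"translation":[[0,0,0.01],[0,0,0]],"twist":[[0,0,0],[0,0,0]],"jaw":[0,0]}'
```

```text
time_s: 10.57
eef_pos: [560.6, 187.4, 54.0]
tcp_rot: [0.0, 0.764, 0.645, 0.0]
wrist_force: [0.2, -0.3, -2.6]
width: 38.7
time_s: 10.73
eef_pos: [561.1, 187.6, 52.6]
tcp_rot: [0.001, 0.764, 0.645, 0.001]
wrist_force: [-0.1, -0.2, -2.2]
width: 38.6
```

```bash
for i in 1; do python3 -m pendant '{"translation":[[0,0,0.01],[0,0,0]],"twist":[[0,0,0],[0,0,0]],"jaw":[0,0]}'; done
python3 -m pendant '{"translation":[[0,0,0.01],[0,0,0]],"twist":[[0,0,0],[0,0,0]],"jaw":[0,0]}'
```

```text
time_s: 10.9
eef_pos: [561.5, 187.8, 51.0]
tcp_rot: [0.001, 0.764, 0.645, 0.001]
wrist_force: [-0.3, -0.3, -1.6]
width: 39.0
time_s: 11.07
eef_pos: [562.0, 187.9, 49.3]
tcp_rot: [0.001, 0.764, 0.645, 0.002]
wrist_force: [0.3, 0.3, -1.9]
width: 38.4
```

```bash
python3 -m pendant '{"translation":[[0,-0.003,0.008],[0,0,0]],"twist":[[0,0,0],[0,0,0]],"jaw":[0,0]}'
python3 -m pendant '{"translation":[[0,-0.003,0.008],[0,0,0]],"twist":[[0,0,0],[0,0,0]],"jaw":[0,0]}'
python3 - <<'E'
from h import *
go((558,191,48),-9.2); save('scene','s5')
q=cv2.imread('pics/s5.png'); cv2.imwrite('pics/s5c.png',cv2.resize(q[150:270,360:480],None,fx=5,fy=5,interpolation=cv2.INTER_CUBIC))
E
```

```text
time_s: 11.23
eef_pos: [562.3, 188.1, 49.5]
tcp_rot: [0.002, 0.764, 0.645, 0.003]
wrist_force: [-0.0, 0.8, -2.9]
width: 38.7
time_s: 11.4
eef_pos: [562.7, 188.3, 49.3]
tcp_rot: [0.003, 0.764, 0.645, 0.004]
wrist_force: [-0.6, 0.4, -2.2]
width: 38.5
trans [ 0.0094 -0.0257  0.0063] twist [ 0.0062 -0.0014 -0.0045] pos [562.7 188.3  49.3] F [-0.6  0.4 -2.2] w 38.5 t 11.4 q6 0.3
```

View pics/s5c.png

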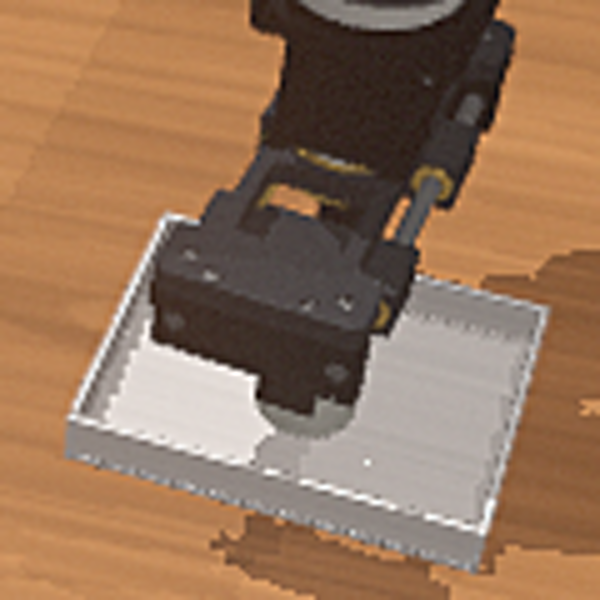

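```bash
python3 -m pendant '{"translation":[[0,-0.02,0.006],[0,0,0.008]],"twist":[[0.006,0,0],[0,0,0]],"jaw":[0,0]}'
python3 -m pendant '{"translation":[[0,0,0.012],[0,0,0.005]],"twist":[[0,0,0],[0,0,0]],"jaw":[0,0]}'
```

```text
time_s: 11.62
eef_pos: [562.1, 188.8, 48.9]
tcp_rot: [0.002, 0.764, 0.646, 0.004]
wrist_force: [-7.5, -0.6, 21.4]
width: 39.0
time_s: 11.78
eef_pos: [562.0, 188.8, 49.1]
tcp_rot: [0.002, 0.763, 0.646, 0.004]
wrist_force: [0.6, -0.8, -3.1]
width: 38.9
```

Contact showed as a spike to +21 N with z stopped at ~49, so the socket is on the tray floor. Releasing.

```bash
python3 -m pendant '{"translation":[[0,0,0],[0,0,0],[0,0,0],[0,0,0],[0,0,0],[0,0,0]],"twist":[[0,0,0],[0,0,0],[0,0,0],[0,0,0],[0,0,0],[0,0,0]],"jaw":[0.55,0.6,0.7,0.75,0.75,0.75]}'
python3 - <<'E'
from h import *
go((562,189,150),-9.2); save('scene','s6')
q=cv2.imread('pics/s6.png'); cv2.imwrite('pics/s6c.png',cv2.resize(q[150:270,360:480],None,fx=5,fy=5,interpolation=cv2.INTER_CUBIC))
E
```

```text
time_s: 12.28
eef_pos: [560.5, 189.1, 47.8]
tcp_rot: [0.0, 0.764, 0.646, 0.002]
wrist_force: [-1.7, 0.4, 0.1]
width: 63.7
trans [ 0.0026  0.0094 -0.511 ] twist [ 0.0021 -0.0021 -0.0041] pos [560.5 189.1  47.8] F [-1.7  0.4  0.1] w 63.7 t 12.2833 q6 0.3
```

View pics/s6c.png

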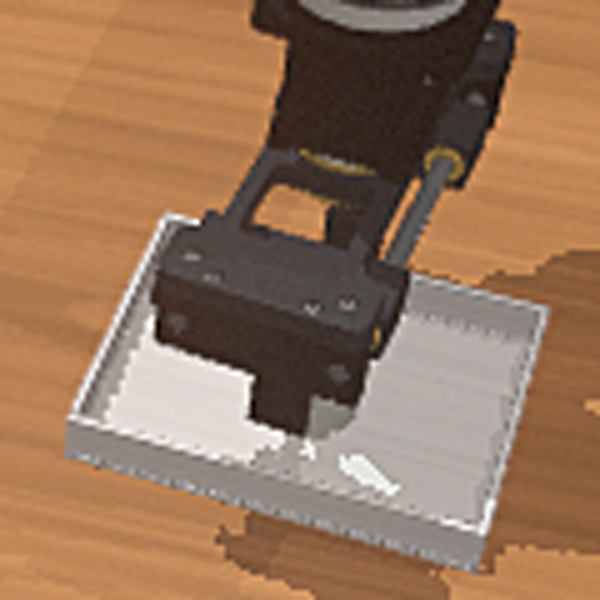

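The fingers are open about 12 mm clear on each side. I retreat straight up, gently at first.

```bash
python3 -m pendant '{"translation":[[0,0,-0.03],[0,0,-0.05],[0,0,-0.07],[0,0,-0.1],[0,0,-0.12],[0,0,-0.12],[0,0,-0.12],[0,0,-0.1]],"twist":[[0,0,0],[0,0,0],[0,0,0],[0,0,0],[0,0,0],[0,0,0],[0,0,0],[0,0,0]],"jaw":[0.75,0.75,0.75,0.75,0.75,0.75,0.75,0.75]}'
python3 -m pendant '{"translation":[[-0.1,-0.1,0],[-0.1,-0.1,0],[-0.1,-0.1,0],[-0.1,-0.1,0],[-0.1,-0.1,0],[-0.08,-0.08,0],[-0.04,-0.04,0],[0,0,0]],"twist":[[0,0,0],[0,0,0],[0,0,0],[0,0,0],[0,0,0],[0,0,0],[0,0,0],[0,0,0]],"jaw":[0.75,0.75,0.75,0.75,0.75,0.75,0.75,0.75]}'
python3 - <<'E'
from h import *
save('top','t7'); p,d=save('scene','s7'); print(finder.mark_of('scene','wide_center')[:3] and [(r['point'],r['score']) for r in finder.mark_of('scene','wide_center')])
P=cloud('scene',d)[170:250,380:470].reshape(-1,3); t=P[(P[:,2]>50)&(P[:,2]<75)]; print(len(t),t[:,2].max(),cv2.minEnclosingCircle(t[:,:2].astype(np.float32)))
E
```

```text
time_s: 13.0
eef_pos: [556.5, 188.1, 194.7]
tcp_rot: [-0.003, 0.764, 0.646, -0.003]
wrist_force: [1.2, -0.4, 0.8]
width: 65.5
time_s: 13.67
eef_pos: [413.2, 84.8, 207.6]
tcp_rot: [0.005, 0.763, 0.647, 0.009]
wrist_force: [0.4, 0.7, 0.1]
width: 65.1
[([228.0, 223.2], 0.78), ([270.1, 236.7], 0.78), ([286.2, 163.1], 0.64), ([423.0, 216.4], 0.61)]
269 65.45395904619534 ((565.133544921875, 191.4818878173828), 21.184101104736328)
```

View pics/s7.png

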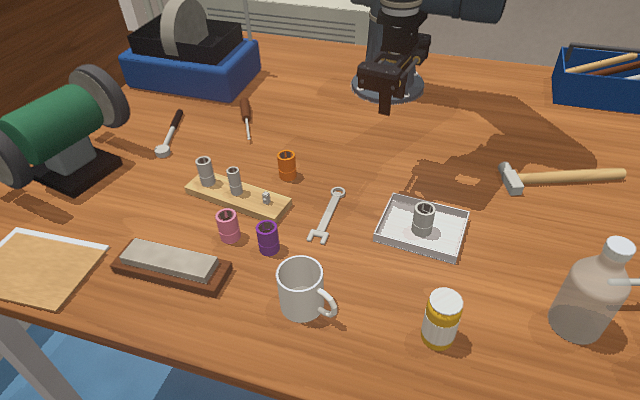

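View pics/t7.png

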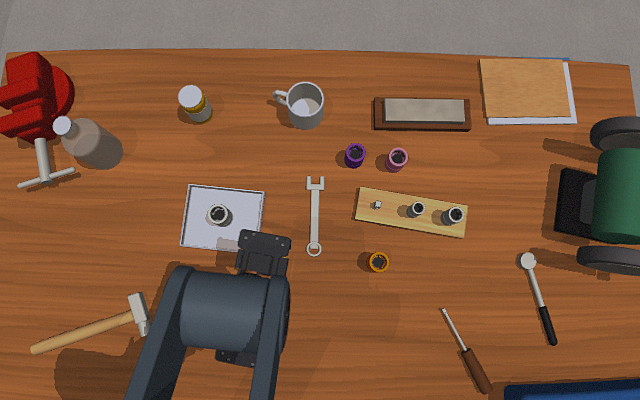

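The socket stands upright in the tray, at scene (423,217) and top (218,214). Its top is at about 63 mm. The other two are on their studs and the arm is clear.

```bash
python3 -c "
from plant import ctrl; print(ctrl.close_job())"
```

```text
the job is handed in; nothing more can be done
None
```

I pulled the widest steel socket straight up off its stud, stood it mouth up on the tray floor, and handed the job in at about 14 s of the 48 s.

**Last checks:** both cameras show the socket upright near the middle of the tray, its axis near (563–565, 190) mm. The highest point reads about 65 mm, against the 63 mm expected, which is within the camera calibration error. The middle and narrow sockets are still on their studs, and the gripper is open and well clear.

**Anything off:**
- **Set-down:** the wrist force rose briefly to about 21 N as the socket touched the floor, well under the limits.
- **Jaw width:** while gripping, the opening read 38.5–39 mm on a 40 mm socket.
- **Finder:** it also reported the decoy sockets as the wide one; I ruled them out by colour.

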